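Sort the blood-tube racks into the colour-coded trays

TASK

Sort the incoming samples: stand each of the four racks of blood tubes in the tray whose colour matches its tube caps, lengthwise inside the rim and flat on the tray's floor. Keep the racks upright all the way, and leave the barcode scanner and the specimen pot where they are.

Things in the scene. Friction and masses are not known exactly. Their poses are not given: they have to be found in the camera images.
- purple_rack: loose analyser sample rack, light grey plastic, holding a row of five glass blood tubes with purple caps (tubes fixed in it). Rack body 110 mm long (its x) x 22 mm wide (its y) x 60 mm high, flat parallel sides with a full-length rail from 38 to 60 mm height, good to grip across the width near mid-length; the caps (17 mm wide, in line within the width) stand above it to 82 mm. About 0.15 kg. Origin at the centre of its underside, z up; the two ends are alike.
- green_rack: loose analyser sample rack, light grey plastic, holding a row of five glass blood tubes with green caps (tubes fixed in it). Rack body 110 mm long (its x) x 22 mm wide (its y) x 60 mm high, flat parallel sides with a full-length rail from 38 to 60 mm height, good to grip across the width near mid-length; the caps (17 mm wide, in line within the width) stand above it to 82 mm. About 0.15 kg. Origin at the centre of its underside, z up; the two ends are alike.
- yellow_rack: loose analyser sample rack, light grey plastic, holding a row of five glass blood tubes with yellow caps (tubes fixed in it). Rack body 110 mm long (its x) x 22 mm wide (its y) x 60 mm high, flat parallel sides with a full-length rail from 38 to 60 mm height, good to grip across the width near mid-length; the caps (17 mm wide, in line within the width) stand above it to 82 mm. About 0.15 kg. Origin at the centre of its underside, z up; the two ends are alike.
- red_rack: loose analyser sample rack, light grey plastic, holding a row of five glass blood tubes with red caps (tubes fixed in it). Rack body 110 mm long (its x) x 22 mm wide (its y) x 60 mm high, flat parallel sides with a full-length rail from 38 to 60 mm height, good to grip across the width near mid-length; the caps (17 mm wide, in line within the width) stand above it to 82 mm. About 0.15 kg. Origin at the centre of its underside, z up; the two ends are alike.
- purple_tray: purple shallow plastic tray, fixed to the bench (it does not slide), takes one rack lengthwise. Outside 142 mm (its x) x 56 mm (its y), rim 12 mm high, walls 4 mm, so 134 x 48 mm inside; its floor is 3 mm thick (floor surface 3 mm above the bench); a thin lifting lip juts 13 mm from each end. Origin at the centre of its underside, z up; the two ends are alike.
- green_tray: green shallow plastic tray, fixed to the bench (it does not slide), takes one rack lengthwise. Outside 142 mm (its x) x 56 mm (its y), rim 12 mm high, walls 4 mm, so 134 x 48 mm inside; its floor is 3 mm thick (floor surface 3 mm above the bench); a thin lifting lip juts 13 mm from each end. Origin at the centre of its underside, z up; the two ends are alike.
- yellow_tray: yellow shallow plastic tray, fixed to the bench (it does not slide), takes one rack lengthwise. Outside 142 mm (its x) x 56 mm (its y), rim 12 mm high, walls 4 mm, so 134 x 48 mm inside; its floor is 3 mm thick (floor surface 3 mm above the bench); a thin lifting lip juts 13 mm from each end. Origin at the centre of its underside, z up; the two ends are alike.
- red_tray: red shallow plastic tray, fixed to the bench (it does not slide), takes one rack lengthwise. Outside 142 mm (its x) x 56 mm (its y), rim 12 mm high, walls 4 mm, so 134 x 48 mm inside; its floor is 3 mm thick (floor surface 3 mm above the bench); a thin lifting lip juts 13 mm from each end. Origin at the centre of its underside, z up; the two ends are alike.
- scanner: bystander: light grey hand-held barcode scanner with a black handle, lying on its side on the bench, about 180 mm long, 38 mm high; origin about its middle on the bench. Not to be moved
- pot: bystander: white specimen pot with a pale blue screw lid, 62 mm across, 68 mm high, upright; origin at the centre of its underside. Not to be moved
Mind the look-alikes: they are no part of the job. Leave any pink look-alike of the red_rack alone.

How it is judged:
By the outcome, as a careful person would: the job done as asked, in the order asked, and still so for the second after the job is handed in, with the robot touching nothing.
It also fails if it takes over 134 s, if anything falls off the work surface, if the arm or the gripper's body presses on something with over 40 N, if the wrist force passes 120 N, or if a joint passes its speed limit or range.

ROBOT

A 7-joint arm with a two-finger parallel gripper is mounted at the origin on the work surface. World frame = base frame: x ahead of the robot, y to its left, z up, the work surface at z = 0. Lengths are in m, angles in rad, forces in N, time in s.
With the tool pointing down it reaches from about 0.4 to 0.85 m from the base axis. Payload 4.4 kg.
Tool frame: the origin (TCP) lies between the finger pads; the fingertips stand 22 mm ahead of it and the grasp point (between the pads) lies 3 mm ahead of it; z points along the fingers, y is the line along which they close (so a half turn about z gives the same grasp; the last joint's range is limited). The gripper opens to 94 mm and grips with 3 to 60 N. Pads are 16 mm wide; open, the fingers measure 119 mm over their backs; the gripper's body (75 mm by 177 mm) begins 78 mm behind the grasp point.
Start: joints at [-1.191, 0.628, 0.038, 1.517, -0.027, 0.996, -0.02], TCP at [0.28, 0.586, 0.198] pointing down, gripper open.
Joint ranges: [-3.06, 3.06], [-0.37, 2.12], [-1.25, 1.32], [0.18, 2.47], [-1.1, 4.24], [0.23, 1.98], [-2.94, 2.94]. Speed limits (rad/s): [2.57, 2.57, 3.14, 3.14, 3.14, 3.14, 3.14].

INTERFACE

Orientations are given as [roll, pitch, yaw] about the fixed x, y, z axes, in that order (R = Rz(yaw) Ry(pitch) Rx(roll)).
In Python, from station import robot gives the robot as it stands.
- The arm moves only by the shell command python3 -m jog 'ROWS'. ROWS is JSON, a list of rows, each a list of 5 numbers: the opening in per cent of the stroke, from 0 (shut) to 100 (fully open), then the shift along the tool's x, y, z in m, then the turn about the tool's z in rad. In form: [[jaw, dx, dy, dz, yaw], ...]. A call has exactly 8 rows; each row is the pose to reach, as a shift and turn from the pose commanded when the call began, along the tool's axes at that moment; what a row does not reach only later rows make up. A row lasts 1/8 s, in which the tool goes at most 62.5 mm and 10.7 degrees, less where a joint would pass 70% of its speed; a pose out of reach is approached as far as the arm can. A call with a gripper value outside its range is refused whole. The fingers move at their own pace and stop on an object; the grip force is fixed at half the most. Time passes only in rows, so rows that repeat a pose let the fingers close, or fill a call up. It gives the time, the measured TCP pose, the force, the opening and the grip force at its end, in the units of the state.
- robot.get_state(): the state, without advancing time (a new reading comes with each control period).
- robot.get_image(name): name is "side" or "top" or "wrist"; returns (picture, depth): 480x640x3 uint8, red, green, blue; 480x640 float32, m along the optical axis (not along the pixel's ray), 0 where there is no reading.
- robot.camera_info(name): a dict with "intrinsics" (3x3 intrinsics, pixels), "extrinsics" (4x4, takes a point from world to camera coordinates); the wrist camera has in their place "T_tool_cam" (4x4, takes a point from camera to tool coordinates, whose origin is the TCP and whose axes are the flange's). Camera axes: x right, y down, z forward; pixel columns grow to the right and rows downward; lengths in m; the calibration is good to about 2 mm. A picture is of the moment at which its call begins: read the wrist's pose just before it. camera_info takes no time and is no camera call.
- robot.hand_in(): hands the job in; it is judged then, once.
The state is a dict: "time_s": time; "joint_pos": joint angles; "joint_velocities": joint speeds; "tau": joint torques, N m; "eef_pos": TCP position; "ee_rot": TCP orientation; "contact_force": force on the tool from outside, world axes, zero at the start; "ft_torque": the same for the moment, N m; "opening": finger opening in m; "grip_force": force on a finger pad.
Only numpy, scipy, OpenCV 4.12 (cv2) and the standard library are available. Lean on these libraries where they do the work, as an engineer would, in place of code of your own. Each camera call takes 0.05 s, during which the arm holds its last target. There are 200 camera calls.

## Working session

There is one attempt and no reset: what is moved stays moved. The work goes in short steps, Python scripts to look and compute and a shell command to move; the robot and the scene stay as the last step left them, time stands still between calls to the robot, and variables do not carry over. Pictures are saved under pics/ and viewed, at most 14 in all, crops included, and the job is handed in when it is done.

```bash
mkdir -p pics; python3 - <<'E'
from station import robot
import cv2,numpy as np
for n in("top","side"):
    p,d=robot.get_image(n); cv2.imwrite(f"pics/{n}0.png",p[:,:,::-1]); np.savez(f"pics/{n}0.npz",p=p,d=d)
    i=robot.camera_info(n); print(n,np.round(i["intrinsics"],1).tolist(),np.round(i["extrinsics"],3).tolist())
print(robot.camera_info("wrist"))
print(robot.get_state())
E
```

```text
top [[475.5, 0.0, 325.2], [0.0, 475.5, 235.3], [0.0, 0.0, 1.0]] [[0.019, -0.999, -0.027, -0.046], [-0.986, -0.014, -0.166, 0.525], [0.165, 0.03, -0.986, 0.998], [0.0, 0.0, 0.0, 1.0]]
side [[616.2, 0.0, 312.7], [0.0, 616.2, 242.5], [0.0, 0.0, 1.0]] [[0.843, -0.538, 0.007, -0.468], [-0.332, -0.53, -0.78, 0.182], [0.423, 0.655, -0.626, 1.405], [0.0, 0.0, 0.0, 1.0]]
{'intrinsics': array([[431.24274755,   0.        , 323.98477758],
       [  0.        , 431.24274755, 233.40960823],
       [  0.        ,   0.        ,   1.        ]]), 'T_tool_cam': array([[ 3.33739280e-04, -9.62902037e-01, -2.69850987e-01,
         7.81477836e-02],
       [ 9.99999826e-01,  4.52658119e-04, -3.78454067e-04,
        -6.26839706e-04],
       [ 4.86564432e-04, -2.69850814e-01,  9.62902021e-01,
        -1.86304718e-01],
       [ 0.00000000e+00,  0.00000000e+00,  0.00000000e+00,
         1.00000000e+00]])}
{'time_s': 0.1, 'joint_pos': array([-1.19078179,  0.62921686,  0.03847771,  1.51822634, -0.02700336,
        0.99630561, -0.02001761]), 'joint_velocities': array([ 0.00077486, -0.00093881,  0.00224534, -0.00286691,  0.00115513,
        0.00039422,  0.00033182]), 'tau': array([ 2.14751824e-03, -5.50790763e+01,  1.14739548e+00, -1.87114424e+01,
       -5.20337233e-02,  1.91390282e-02,  6.06373942e-05]), 'eef_pos': array([0.28000987, 0.58594228, 0.19708385]), 'ee_rot': array([-3.13995559e+00,  3.00911107e-05,  2.69573299e+00]), 'contact_force': array([-0.24923994, -0.03193636,  0.22315049]), 'ft_torque': array([-0.02282797, -0.00447848,  0.01259914]), 'grip_force': 0.0, 'opening': 0.09390799752881643}
```

View pics/top0.png

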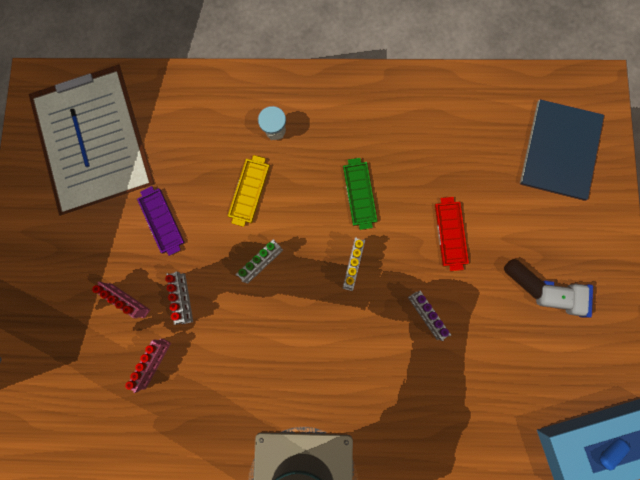

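View pics/side0.png

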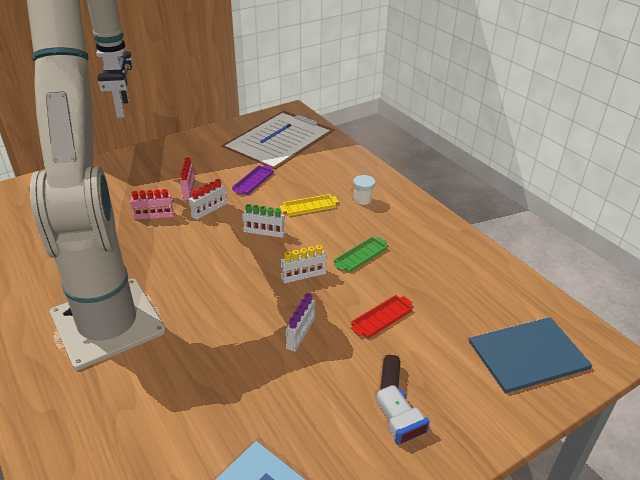

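The top view shows the trays: purple (161,220), yellow (249,190), green (360,193) and red (452,233). It also shows the racks: green (259,261), yellow (354,264) and purple (430,316).

There are three red-capped candidates at top (178,298), (120,299) and (146,365). The one at (178,298), side (208,198), fits because its body is light grey. The other two have pink bodies. I'll confirm that in a crop and measure everything.

```bash
cat > h.py <<'E'
import numpy as np,cv2
from station import robot
HUE={"purple":(125,155),"green":(45,85),"yellow":(22,34),"red":(-6,6)}
def world(n,p,d,T=None):
    i=robot.camera_info(n); K=i["intrinsics"]
    v,u=np.mgrid[:480,:640]
    c=np.stack([(u-K[0,2])/K[0,0]*d,(v-K[1,2])/K[1,1]*d,d,np.ones_like(d)],-1)
    return (c@(np.linalg.inv(i["extrinsics"]) if T is None else T).T)[...,:3]
def mask(p,col):
    h=cv2.cvtColor(p,cv2.COLOR_RGB2HSV).astype(int); H=h[...,0]; lo,hi=HUE[col]
    if lo<0: H=np.where(H>90,H-180,H)
    return ((H>=lo)&(H<=hi)&(h[...,1]>130)&(h[...,2]>40)).astype(np.uint8)
def rect(P):
    (cx,cy),(w,h),a=cv2.minAreaRect((P[:,:2]*1000).astype(np.float32))
    if w<h: w,h,a=h,w,a+90
    return round(cx/1000,4),round(cy/1000,4),round(w),round(h),round((a+90)%180-90,1)
E
python3 - <<'E'
from h import *
f=np.load("pics/top0.npz");p,d=f["p"],f["d"];W=world("top",p,d)
for c in HUE:
    m=cv2.morphologyEx(mask(p,c),cv2.MORPH_CLOSE,np.ones((7,7)))&mask(p,c)
    n,l,s,ct=cv2.connectedComponentsWithStats(cv2.dilate(m,np.ones((5,5))))
    for k in range(1,n):
        q=(l==k)&(m>0)&(d>0)
        P=W[q]
        if len(P)<60: continue
        z=P[:,2]; hi=P[z>np.percentile(z,95)-.012]
        print(c,np.round(ct[k]),len(P),"z",np.round(np.percentile(z,[5,50,95]),3),rect(P),"top",rect(hi), np.round(hi[:,:2].mean(0),4))
s=cv2.imread("pics/side0.png")[150:230,120:240]
t=cv2.imread("pics/top0.png")[260:400,80:210]
cv2.imwrite("pics/crop.png",np.hstack([cv2.resize(s,(450,300),interpolation=2),cv2.resize(t,(279,300),interpolation=2)]))
E
```

```text
purple [160. 220.] 1601 z [0.001 0.005 0.014] (0.5609, 0.3438, 169, 57, 27.5) top (0.5609, 0.3438, 169, 57, 27.5) [0.5612 0.3455]
purple [433. 315.] 213 z [0.079 0.082 0.085] (0.3571, -0.26, 94, 15, 34.2) top (0.3571, -0.26, 94, 15, 34.2) [ 0.3563 -0.2604]
green [360. 193.] 1587 z [0.    0.004 0.013] (0.6305, -0.1132, 167, 56, 9.9) top (0.6305, -0.1132, 167, 56, 9.9) [ 0.6305 -0.1135]
green [256. 259.] 203 z [0.079 0.082 0.086] (0.4727, 0.1123, 94, 34, -45.0) top (0.4663, 0.1059, 94, 16, -45.2) [0.4673 0.1043]
yellow [248. 190.] 1513 z [0.    0.004 0.013] (0.6363, 0.1447, 171, 62, -14.7) top (0.6362, 0.1441, 171, 60, -14.5) [0.635  0.1434]
yellow [354. 261.] 236 z [0.062 0.082 0.085] (0.4666, -0.1002, 97, 17, -13.3) top (0.4646, -0.1003, 93, 16, -12.0) [ 0.4701 -0.1012]
red [451. 234.] 1768 z [0.    0.004 0.013] (0.5414, -0.3198, 169, 57, 6.1) top (0.5404, -0.3199, 167, 57, 6.1) [ 0.5402 -0.3205]
red [173. 297.] 336 z [0.06  0.082 0.085] (0.3813, 0.2923, 94, 46, 12.9) top (0.3845, 0.2785, 94, 17, 13.3) [0.3845 0.2778]
red [120. 300.] 813 z [0.007 0.06  0.084] (0.3797, 0.4228, 143, 39, 60.8) top (0.3778, 0.4058, 97, 16, 58.6) [0.3779 0.405 ]
red [147. 365.] 1014 z [0.005 0.058 0.084] (0.239, 0.3505, 129, 49, -26.4) top (0.2416, 0.3351, 96, 17, -25.9) [0.2417 0.3339]
```

View pics/crop.png

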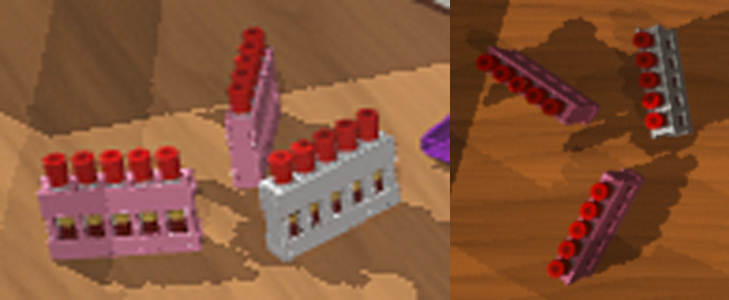

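The crop confirms it: the rack at side crop (330,185), top crop (660,80), has a light grey body, and the other two are pink. So the red_rack is at (0.3845, 0.2785). All cap tops measure 82 mm and the trays about 168 x 57 mm, both as described.

```bash
cat > go.py <<'E'
# go.py x y z axis_deg : shift (tool axes) and turn from the present pose
import sys; from h import *
x,y,z,a=map(float,sys.argv[1:]); s=robot.get_state(); p=s["eef_pos"]; w=s["ee_rot"][2]
c,n=np.cos(w),np.sin(w); D=np.array([x,y,z])-p
print("dx %.3f dy %.3f dz %.3f"%(c*D[0]+n*D[1],n*D[0]-c*D[1],-D[2]))
t=(w-np.radians(a)+np.pi/2)%np.pi-np.pi/2
b=np.arctan2(y,x)+np.pi/2
print("turn %.3f (or +-pi); yaw-bearing-90 after: %.2f"%(t,(w-t-b+np.pi)%(2*np.pi)-np.pi),"t",s["time_s"],"q",np.round(s["joint_pos"],2))
E
python3 go.py .3845 .2785 .15 13.3
```

```text
dx -0.227 dy -0.232 dz 0.047
turn -0.678 (or +-pi); yaw-bearing-90 after: 1.18 t 0.1 q [-1.19  0.63  0.04  1.52 -0.03  1.   -0.02]
```

```bash
python3 -m jog '[[55,-0.04,-0.04,0.005,-0.15],[55,-0.08,-0.08,0.015,-0.3],[55,-0.12,-0.12,0.025,-0.45],[55,-0.16,-0.16,0.035,-0.6],[55,-0.2,-0.205,0.045,-0.678],[55,-0.227,-0.232,0.047,-0.678],[55,-0.227,-0.232,0.047,-0.678],[55,-0.227,-0.232,0.047,-0.678]]'; python3 go.py .3845 .2785 .052 13.3
```

```text
time_s: 1.1
eef_pos: [0.3849, 0.2802, 0.1509]
ee_rot: [3.141, 0.0, -2.909]
contact_force: [-0.2, -0.6, -0.0]
opening: 0.0518
grip_force: 0.0
dx 0.001 dy -0.002 dz 0.099
turn 0.000 (or +-pi); yaw-bearing-90 after: 1.18 t 1.1 q [-0.58  0.46 -0.15  2.04  0.11  0.65  1.  ]
```

```bash
cat > wr.py <<'E'
import sys; from h import *
from scipy.spatial.transform import Rotation as R
s=robot.get_state(); T=np.eye(4); T[:3,:3]=R.from_euler("xyz",s["ee_rot"]).as_matrix(); T[:3,3]=s["eef_pos"]
p,d=robot.get_image("wrist"); cv2.imwrite(f"pics/w{s['time_s']:.2f}.png",p[:,:,::-1])
W=world("wrist",p,d,T@robot.camera_info("wrist")["T_tool_cam"])
m=cv2.dilate(mask(p,sys.argv[1]),np.ones((1,1))); q=(m>0)&(d>0)&(abs(W[...,2]-.081)<.004)
P=W[q]; print(len(P)); 
n,l=cv2.connectedComponents(cv2.morphologyEx(q.astype(np.uint8),cv2.MORPH_CLOSE,np.ones((5,5))))
for k in range(1,n):
    B=W[(l==k)&q]
    if len(B)>80: print(np.round(B.mean(0),4),rect(B))
E
python3 wr.py red
```

```text
8229
[0.2491 0.3292 0.0812] (0.2457, 0.3308, 47, 17, -25.6)
[0.2774 0.3151 0.0814] (0.2773, 0.3154, 16, 16, 17.3)
[0.3815 0.2761 0.0813] (0.3834, 0.2767, 97, 16, 13.4)
[0.376  0.4022 0.0811] (0.377, 0.404, 97, 17, 58.8)
```

```bash
python3 -m jog '[[55,0,0.002,0.04,0],[55,0,0.002,0.075,0],[55,0,0.002,0.098,0],[55,0,0.002,0.098,0],[0,0,0.002,0.098,0],[0,0,0.002,0.098,0],[0,0,0.002,0.098,0],[0,0,0.002,0.098,0]]'; python3 go.py .384 .2775 .052 13.3
```

```text
time_s: 2.15
eef_pos: [0.3849, 0.2811, 0.0534]
ee_rot: [-3.142, 0.001, -2.91]
contact_force: [0.4, -1.3, 2.8]
opening: 0.0165
grip_force: 30.2
dx 0.002 dy -0.003 dz 0.001
turn -0.000 (or +-pi); yaw-bearing-90 after: 1.18 t 2.15 q [-0.62  0.63 -0.11  2.12  0.16  0.41  0.95]
```

```bash
python3 wr.py red; ls pics; python3 - <<'E'
from h import *
p,d=robot.get_image("side"); q=cv2.resize(p[130:260,100:270,::-1],(680,520),interpolation=2); cv2.imwrite("pics/s1.png",q)
E
```

```text
14664
[0.2619 0.324  0.0812] (0.2622, 0.3249, 17, 11, -78.4)
[0.2776 0.3149 0.0813] (0.2774, 0.3155, 17, 16, -42.4)
[0.3434 0.2704 0.0817] (0.3437, 0.2705, 17, 16, 55.4)
[0.3859 0.2803 0.0814] (0.3881, 0.2808, 68, 16, 12.9)
[0.3675 0.3878 0.0809] (0.3693, 0.3914, 68, 17, 58.5)
crop.png
side0.npz
side0.png
top0.npz
top0.png
w1.10.png
w2.15.png
```

View pics/s1.png

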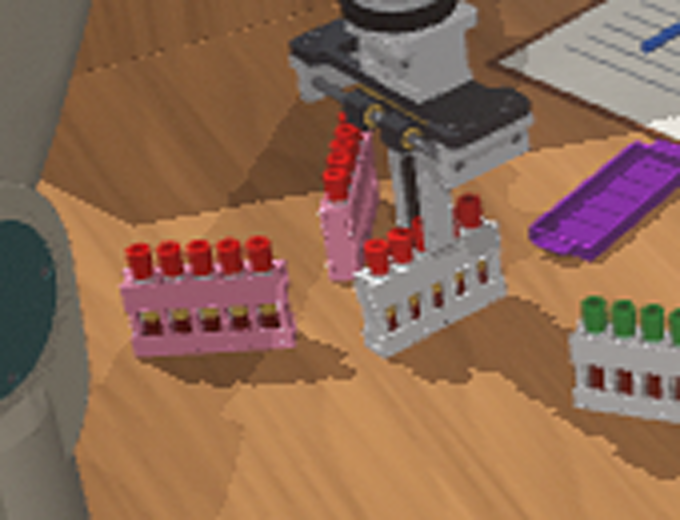

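View pics/w2.15.png

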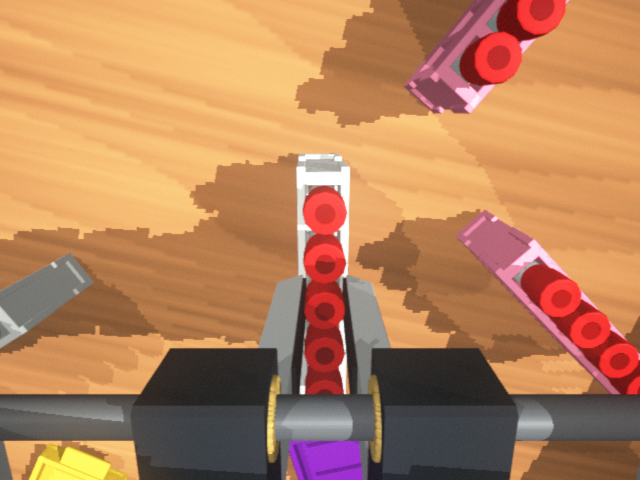

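The grasp is good: the fingers are across the rail at mid-length (wrist view, caps in line at 324,210–390). Now I'll lift and carry to the red tray.

```bash
python3 -m jog '[[0,0,0,-0.02,0],[0,0,0,-0.05,0],[0,0,0,-0.09,0],[0,0,0,-0.12,0],[0,0,0,-0.13,0],[0,0,0,-0.13,0],[0,0,0,-0.13,0],[0,0,0,-0.13,0]]'; python3 go.py .541 -.3199 .18 6.1
```

```text
time_s: 3.25
eef_pos: [0.3839, 0.2808, 0.1817]
ee_rot: [-3.141, -0.002, -2.909]
contact_force: [-0.3, -0.2, -2.3]
opening: 0.0161
grip_force: 30.0
dx -0.015 dy -0.621 dz 0.002
turn 0.126 (or +-pi); yaw-bearing-90 after: 2.21 t 3.25 q [-0.57  0.41 -0.17  2.    0.1   0.74  1.01]
```

```bash
python3 -m jog '[[0,0,-0.02,0,0],[0,0,-0.06,0,0],[0,0,-0.11,0,0],[0,0,-0.16,0,0.03],[0,-0.005,-0.21,0,0.06],[0,-0.005,-0.26,0,0.09],[0,-0.01,-0.31,0,0.126],[0,-0.015,-0.36,0,0.126]]'; python3 go.py .541 -.3199 .18 6.1
```

```text
time_s: 4.25
eef_pos: [0.4821, -0.0671, 0.1822]
ee_rot: [3.141, -0.001, -3.035]
contact_force: [1.1, 0.3, -1.8]
opening: 0.0162
grip_force: 30.0
dx -0.032 dy -0.258 dz 0.002
turn -0.000 (or +-pi); yaw-bearing-90 after: 2.21 t 4.25 q [ 0.14  0.42 -0.09  1.98  0.05  0.75  1.7 ]
```

```bash
python3 -m jog '[[0,-0.005,-0.05,0,0],[0,-0.01,-0.1,0,0],[0,-0.02,-0.15,0,0],[0,-0.025,-0.2,0,0],[0,-0.03,-0.235,0,0],[0,-0.032,-0.25,0,0],[0,-0.032,-0.25,0,0],[0,-0.032,-0.25,0,0]]'; python3 go.py .541 -.3199 .055 6.1;python3 wr.py red
```

```text
time_s: 5.25
eef_pos: [0.5403, -0.3084, 0.1826]
ee_rot: [3.14, -0.001, -3.033]
contact_force: [0.2, 0.1, -0.8]
opening: 0.0159
grip_force: 30.0
dx 0.001 dy -0.012 dz 0.128
turn 0.002 (or +-pi); yaw-bearing-90 after: 2.21 t 5.25 q [ 0.52  0.6  -0.07  1.61  0.05  0.93  2.11]
0
```

```bash
python3 -m jog '[[0,0,-0.006,0.03,0],[0,0.001,-0.012,0.065,0],[0,0.001,-0.012,0.095,0],[0,0.001,-0.012,0.115,0],[0,0.001,-0.012,0.122,0],[0,0.001,-0.012,0.125,0],[0,0.001,-0.012,0.1265,0],[0,0.001,-0.012,0.1265,0]]'; python3 go.py .541 -.3199 .055 6.1
```

```text
time_s: 6.3
eef_pos: [0.541, -0.3231, 0.0571]
ee_rot: [-3.141, 0.001, -3.035]
contact_force: [-0.2, -0.5, -0.9]
opening: 0.0159
grip_force: 30.0
dx -0.000 dy 0.003 dz 0.002
turn -0.000 (or +-pi); yaw-bearing-90 after: 2.21 t 6.3 q [ 0.53  0.77 -0.06  1.69  0.07  0.68  2.11]
```

```bash
python3 -m jog '[[0,0,0.002,0.001,0],[0,0,0.003,0.0015,0],[0,0,0.003,0.0015,0],[50,0,0.003,0.0015,0],[50,0,0.003,0.0015,0],[50,0,0.003,-0.03,0],[50,0,0.003,-0.08,0],[50,0,0.003,-0.13,0]]'; python3 go.py .357 -.260 .15 34.2
python3 - <<'E'
from h import *
for n,b in(("side",(260,390,310,480)),("top",(170,300,380,550))):
    p,d=robot.get_image(n); cv2.imwrite(f"pics/{n}2.png",cv2.resize(p[b[0]:b[1],b[2]:b[3],::-1],(510,390),interpolation=2))
E
```

```text
time_s: 7.3
eef_pos: [0.5401, -0.319, 0.1872]
ee_rot: [3.14, -0.001, -3.035]
contact_force: [1.0, -0.4, -0.5]
opening: 0.0471
grip_force: 0.0
dx 0.176 dy 0.078 dz 0.037
turn -0.490 (or +-pi); yaw-bearing-90 after: 2.80 t 7.3 q [ 0.53  0.61 -0.07  1.59  0.05  0.94  2.12]
```

View pics/side2.png

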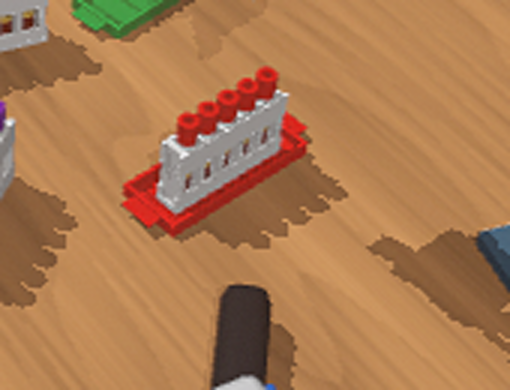

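Red stands flat inside its rim (side crop 225,160). Next is the purple rack.

```bash
python3 -m jog '[[55,0.03,0.012,0,-0.08],[55,0.07,0.03,0,-0.2],[55,0.11,0.05,0.01,-0.32],[55,0.15,0.065,0.02,-0.44],[55,0.176,0.078,0.035,-0.49],[55,0.176,0.078,0.037,-0.49],[55,0.176,0.078,0.037,-0.49],[55,0.176,0.078,0.037,-0.49]]'; python3 go.py .357 -.260 .052 34.2; python3 wr.py purple
```

```text
time_s: 8.4
eef_pos: [0.3588, -0.2615, 0.1496]
ee_rot: [-3.14, 0.001, -2.545]
contact_force: [0.6, -0.2, -0.6]
opening: 0.0517
grip_force: 0.0
dx 0.001 dy 0.002 dz 0.098
turn -0.000 (or +-pi); yaw-bearing-90 after: 2.80 t 8.4 q [ 0.72  0.42 -0.21  2.12  0.15  0.61  2.58]
2721
[ 0.3538 -0.2651  0.0813] (0.3557, -0.2638, 96, 16, 34.6)
```

```bash
python3 -m jog '[[55,0.002,0.001,0.04,0],[55,0.002,0.001,0.075,0],[55,0.002,0.001,0.098,0],[55,0.002,0.001,0.098,0],[0,0.002,0.001,0.098,0],[0,0.002,0.001,0.098,0],[0,0.002,0.001,0.098,0],[0,0.002,0.001,0.098,0]]' && python3 -m jog '[[0,0.002,0,-0.02,0],[0,0.002,0,-0.05,0],[0,0.002,0,-0.09,0],[0,0.002,0,-0.12,0],[0,0.002,0,-0.13,0],[0,0.002,0,-0.13,0],[0,0.002,0,-0.13,0],[0,0.002,0,-0.13,0]]'; python3 go.py .561 .344 .18 27.5
```

```text
time_s: 9.45
eef_pos: [0.3555, -0.2621, 0.0522]
ee_rot: [-3.139, 0.001, -2.546]
contact_force: [0.5, -1.4, 4.5]
opening: 0.0184
grip_force: 39.7
time_s: 10.45
eef_pos: [0.3525, -0.2619, 0.1803]
ee_rot: [3.139, -0.001, -2.545]
contact_force: [0.2, -0.1, -1.7]
opening: 0.0163
grip_force: 30.0
dx -0.513 dy 0.384 dz 0.000
turn 0.116 (or +-pi); yaw-bearing-90 after: 1.50 t 10.45 q [ 0.75  0.37 -0.24  2.09  0.13  0.7   2.6 ]
```

```bash
python3 -m jog '[[0,-0.015,0.011,0,0],[0,-0.045,0.034,0,0],[0,-0.085,0.064,0,0.02],[0,-0.125,0.094,0,0.04],[0,-0.165,0.124,0,0.06],[0,-0.205,0.154,0,0.08],[0,-0.245,0.184,0,0.1],[0,-0.285,0.214,0,0.116]]' && python3 go.py .561 .344 .18 27.5
```

```text
time_s: 11.45
eef_pos: [0.4688, 0.0762, 0.1806]
ee_rot: [3.141, -0.001, -2.662]
contact_force: [0.9, -0.3, -0.9]
opening: 0.016
grip_force: 30.0
dx -0.205 dy 0.195 dz 0.001
turn -0.000 (or +-pi); yaw-bearing-90 after: 1.50 t 11.45 q [-0.03  0.42 -0.26  2.    0.15  0.74  1.67]
```

```bash
python3 -m jog '[[0,-0.036,0.034,0,0],[0,-0.072,0.068,0,0],[0,-0.108,0.102,0,0],[0,-0.144,0.136,0,0],[0,-0.175,0.166,0,0],[0,-0.198,0.188,0,0],[0,-0.205,0.195,0,0],[0,-0.205,0.195,0,0]]' && python3 go.py .561 .344 .055 27.5
```

```text
time_s: 12.45
eef_pos: [0.56, 0.3417, 0.1803]
ee_rot: [-3.141, -0.002, -2.661]
contact_force: [0.4, 0.7, -1.0]
opening: 0.0162
grip_force: 30.0
dx -0.002 dy 0.002 dz 0.125
turn 0.001 (or +-pi); yaw-bearing-90 after: 1.50 t 12.45 q [-0.45  0.66 -0.24  1.51  0.18  0.99  1.31]
```

```bash
python3 -m jog '[[0,-0.002,0.002,0.03,0],[0,-0.002,0.002,0.065,0],[0,-0.002,0.002,0.095,0],[0,-0.002,0.002,0.114,0],[0,-0.002,0.002,0.12,0],[0,-0.002,0.002,0.123,0],[0,-0.002,0.002,0.1245,0],[0,-0.002,0.002,0.1245,0]]' && python3 go.py .561 .344 .0545 27.5
```

```text
time_s: 13.45
eef_pos: [0.5618, 0.3453, 0.0576]
ee_rot: [3.141, 0.001, -2.661]
contact_force: [0.0, 0.2, -0.8]
opening: 0.016
grip_force: 30.0
dx 0.001 dy -0.001 dz 0.003
turn 0.000 (or +-pi); yaw-bearing-90 after: 1.50 t 13.45 q [-0.47  0.81 -0.21  1.6   0.22  0.75  1.27]
```

```bash
python3 -m jog '[[0,0.001,-0.001,0.001,0],[0,0.001,-0.001,0.0025,0],[0,0.001,-0.001,0.0025,0],[50,0.001,-0.001,0.0025,0],[50,0.001,-0.001,0.0025,0],[50,0.001,-0.001,-0.03,0],[50,0.001,-0.001,-0.08,0],[50,0.001,-0.001,-0.125,0]]' ; python3 go.py .4663 .1059 .15 -45.2;  python3 - <<'E'
from h import *
p,d=robot.get_image("side"); b=(150,230,190,300); cv2.imwrite("pics/side3.png",cv2.resize(p[b[0]:b[1],b[2]:b[3],::-1],(550,400),interpolation=2))
E
```

```text
time_s: 14.45
eef_pos: [0.5611, 0.3437, 0.1833]
ee_rot: [3.142, 0.0, -2.661]
contact_force: [0.6, -0.3, 0.6]
opening: 0.0474
grip_force: 0.0
dx 0.194 dy -0.167 dz 0.033
turn 1.269 (or +-pi); yaw-bearing-90 after: 0.56 t 14.45 q [-0.45  0.66 -0.24  1.5   0.18  1.    1.31]
```

View pics/side3.png

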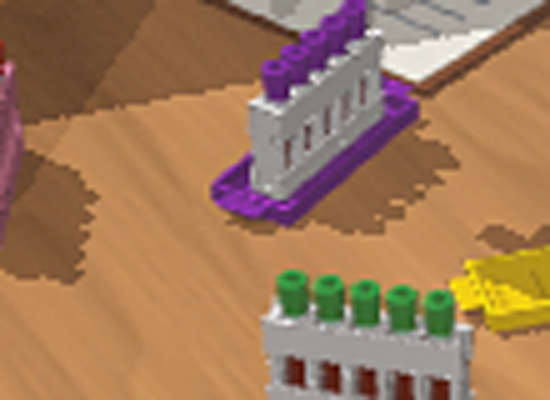

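Purple sits inside its rim (side crop 315,140). Next is green.

```bash
python3 -m jog '[[55,0.02,-0.017,0,0.1],[55,0.055,-0.048,0,0.27],[55,0.09,-0.08,0,0.45],[55,0.125,-0.11,0.01,0.63],[55,0.16,-0.14,0.02,0.81],[55,0.185,-0.16,0.03,0.99],[55,0.194,-0.167,0.033,1.17],[55,0.194,-0.167,0.033,1.269]]'; python3 wr.py green;  python3 go.py .4663 .1059 .052 -45.2
```

```text
time_s: 15.5
eef_pos: [0.4655, 0.1046, 0.1487]
ee_rot: [-3.141, 0.0, 2.347]
contact_force: [0.1, 0.3, 0.6]
opening: 0.0518
grip_force: 0.0
2697
[0.4643 0.1053 0.0813] (0.4657, 0.1041, 96, 15, -45.1)
dx 0.000 dy 0.001 dz 0.097
turn -0.007 (or +-pi); yaw-bearing-90 after: 0.56 t 15.55 q [-0.35  0.46  0.1   2.04 -0.07  0.64  0.57]
```

```bash
python3 -m jog '[[55,0,0,0.04,0],[55,0,0,0.075,0],[55,0,0,0.097,0],[55,0,0,0.097,0],[0,0,0,0.097,0],[0,0,0,0.097,0],[0,0,0,0.097,0],[0,0,0,0.097,0]]' && python3 -m jog '[[0,0,0,-0.02,0],[0,0,0,-0.05,0],[0,0,0,-0.09,0],[0,0,0,-0.12,0],[0,0,0,-0.13,0],[0,0,0,-0.13,0],[0,0,0,-0.13,0],[0,0,0,-0.13,0]]'; python3 go.py .6305 -.1132 .18 9.9
```

```text
time_s: 16.55
eef_pos: [0.4663, 0.1058, 0.0526]
ee_rot: [3.141, 0.0, 2.353]
contact_force: [-0.6, -0.4, 6.6]
opening: 0.016
grip_force: 41.0
time_s: 17.55
eef_pos: [0.4653, 0.1058, 0.1808]
ee_rot: [-3.14, -0.001, 2.353]
contact_force: [-0.2, 0.6, -0.9]
opening: 0.0162
grip_force: 39.2
dx -0.272 dy -0.037 dz 0.001
turn -0.962 (or +-pi); yaw-bearing-90 after: 1.92 t 17.55 q [-0.36  0.41  0.11  2.01 -0.07  0.73  0.57]
```

```bash
python3 -m jog '[[0,-0.015,-0.002,0,-0.06],[0,-0.05,-0.007,0,-0.2],[0,-0.095,-0.013,0,-0.36],[0,-0.14,-0.019,0,-0.52],[0,-0.185,-0.025,0,-0.68],[0,-0.23,-0.031,0,-0.83],[0,-0.26,-0.035,0,-0.93],[0,-0.272,-0.037,0,-0.962]]' && python3 -m jog '[[0,0,0,0.015,0],[0,0,0,0.045,0],[0,0,0,0.08,0],[0,0,0,0.105,0],[0,0,0,0.11,0],[0,0,0,0.11,0],[0,0,0,0.11,0],[0,0,0,0.11,0]]'; python3 go.py .6305 -.1132 .055 9.9
```

```text
time_s: 18.55
eef_pos: [0.6317, -0.1158, 0.1802]
ee_rot: [-3.142, -0.002, -2.97]
contact_force: [-0.0, -0.0, -0.7]
opening: 0.0157
grip_force: 39.2
time_s: 19.55
eef_pos: [0.6322, -0.1132, 0.0729]
ee_rot: [-3.141, 0.002, -2.969]
contact_force: [-0.2, 0.4, -2.2]
opening: 0.0158
grip_force: 39.2
dx 0.002 dy 0.000 dz 0.018
turn 0.000 (or +-pi); yaw-bearing-90 after: 1.92 t 19.55 q [ 0.21  0.76 -0.13  1.65  0.13  0.74  1.76]
```

```bash
python3 -m jog '[[0,0.002,0,0.008,0],[0,0.002,0,0.014,0],[0,0.002,0,0.017,0],[0,0.002,0,0.0185,0],[0,0.002,0,0.0185,0],[0,0.002,0,0.0185,0],[50,0.002,0,0.0185,0],[50,0.002,0,0.0185,0]]' && python3 -m jog '[[50,0.002,0,0.0185,0],[50,0.002,0,-0.01,0],[50,0.002,0,-0.05,0],[50,0.002,0,-0.09,0],[50,0.002,0,-0.1,0],[50,0.002,0,-0.1,0],[50,0.002,0,-0.1,0],[50,0.002,0,-0.1,0]]'; python3 go.py .4646 -.1003 .15 -12
```

```text
time_s: 20.55
eef_pos: [0.6298, -0.1146, 0.0552]
ee_rot: [-3.14, 0.001, -2.969]
contact_force: [-1.9, -0.5, 8.9]
opening: 0.0326
grip_force: 5.5
time_s: 21.55
eef_pos: [0.6266, -0.1137, 0.1518]
ee_rot: [3.141, -0.003, -2.968]
contact_force: [0.1, 0.3, -1.1]
opening: 0.0471
grip_force: 0.0
dx 0.157 dy 0.041 dz 0.002
turn 0.383 (or +-pi); yaw-bearing-90 after: 1.57 t 21.55 q [ 0.22  0.66 -0.14  1.6   0.11  0.89  1.78]
```

```bash
python3 -m jog '[[55,0.02,0.005,0,0.05],[55,0.05,0.013,0,0.13],[55,0.085,0.022,0,0.22],[55,0.12,0.031,0,0.3],[55,0.145,0.038,0,0.36],[55,0.157,0.041,0.002,0.383],[55,0.157,0.041,0.002,0.383],[55,0.157,0.041,0.002,0.383]]'; python3 wr.py yellow;  python3 go.py .4646 -.1003 .052 -12
```

```text
time_s: 22.55
eef_pos: [0.4672, -0.1005, 0.1513]
ee_rot: [3.141, 0.001, 2.933]
contact_force: [0.5, -0.0, 0.4]
opening: 0.0517
grip_force: 0.0
2782
[ 0.4612 -0.102   0.0813] (0.4635, -0.1025, 97, 16, -13.2)
dx 0.003 dy -0.000 dz 0.099
turn 0.000 (or +-pi); yaw-bearing-90 after: 1.57 t 22.6 q [ 0.19  0.45 -0.05  2.04  0.03  0.65  1.48]
```

```bash
python3 -m jog '[[55,0.003,-0.001,0.04,0.01],[55,0.003,-0.001,0.075,0.01],[55,0.003,-0.001,0.099,0.01],[55,0.003,-0.001,0.099,0.01],[0,0.003,-0.001,0.099,0.01],[0,0.003,-0.001,0.099,0.01],[0,0.003,-0.001,0.099,0.01],[0,0.003,-0.001,0.099,0.01]]' && python3 -m jog '[[0,0,0,-0.02,0],[0,0,0,-0.05,0],[0,0,0,-0.09,0],[0,0,0,-0.12,0],[0,0,0,-0.13,0],[0,0,0,-0.13,0],[0,0,0,-0.13,0],[0,0,0,-0.13,0]]'; python3 go.py .636 .1445 .18 -14.6
```

```text
time_s: 23.6
eef_pos: [0.463, -0.1009, 0.0529]
ee_rot: [3.142, 0.001, 2.922]
contact_force: [0.2, -0.6, 3.0]
opening: 0.0159
grip_force: 30.0
time_s: 24.6
eef_pos: [0.4619, -0.1007, 0.1812]
ee_rot: [-3.142, -0.002, 2.922]
contact_force: [-0.0, 0.1, -1.2]
opening: 0.0163
grip_force: 30.0
dx -0.116 dy 0.277 dz 0.001
turn 0.035 (or +-pi); yaw-bearing-90 after: 1.09 t 24.6 q [ 0.19  0.4  -0.05  2.01  0.03  0.73  1.48]
```

```bash
python3 -m jog '[[0,-0.008,0.018,0,0],[0,-0.025,0.06,0,0.01],[0,-0.043,0.103,0,0.02],[0,-0.061,0.146,0,0.03],[0,-0.079,0.189,0,0.035],[0,-0.097,0.232,0,0.035],[0,-0.11,0.263,0,0.035],[0,-0.116,0.277,0,0.035]]' && python3 -m jog '[[0,0,0,0.015,0],[0,0,0,0.045,0],[0,0,0,0.08,0],[0,0,0,0.105,0],[0,0,0,0.11,0],[0,0,0,0.11,0],[0,0,0,0.11,0],[0,0,0,0.11,0]]'; python3 go.py .636 .1445 .055 -14.6
```

```text
time_s: 25.6
eef_pos: [0.6366, 0.1482, 0.1814]
ee_rot: [3.14, -0.001, 2.89]
contact_force: [-0.5, -1.3, -1.4]
opening: 0.0162
grip_force: 30.0
time_s: 26.6
eef_pos: [0.637, 0.1443, 0.0735]
ee_rot: [3.141, 0.002, 2.887]
contact_force: [0.1, 0.1, -0.4]
opening: 0.016
grip_force: 30.0
dx 0.001 dy -0.000 dz 0.018
turn -0.000 (or +-pi); yaw-bearing-90 after: 1.09 t 26.6 q [-0.25  0.77 -0.03  1.62  0.03  0.75  1.02]
```

```bash
python3 -m jog '[[0,0.001,0,0.008,0],[0,0.001,0,0.014,0],[0,0.001,0,0.017,0],[0,0.001,0,0.0185,0],[0,0.001,0,0.0185,0],[0,0.001,0,0.0185,0],[50,0.001,0,0.0185,0],[50,0.001,0,0.0185,0]]' && python3 -m jog '[[50,0.001,0,0.0185,0],[50,0.001,0,-0.01,0],[50,0.001,0,-0.05,0],[50,0.001,0,-0.09,0],[50,-0.03,0,-0.12,0],[50,-0.08,0,-0.12,0],[50,-0.13,0,-0.12,0],[50,-0.18,0,-0.12,0]]'; python3 go.py .40 .02 .26 -14
```

```text
time_s: 27.6
eef_pos: [0.6357, 0.1463, 0.0555]
ee_rot: [3.139, 0.001, 2.887]
contact_force: [-1.1, 1.4, 8.2]
opening: 0.0331
grip_force: 4.4
time_s: 28.6
eef_pos: [0.811, 0.0988, 0.1741]
ee_rot: [3.141, 0.001, 2.887]
contact_force: [0.9, -0.8, 0.6]
opening: 0.0473
grip_force: 0.0
dx 0.378 dy -0.180 dz -0.086
turn -0.010 (or +-pi); yaw-bearing-90 after: 1.28 t 28.6 q [-0.14  0.94 -0.03  0.93  0.03  1.28  1.15]
```

I moved outward over the pot instead of back, but the fingertips were at 0.15 m, well clear of it. Now I'll rise and retreat out of the camera's view.

```bash
python3 -m jog '[[50,0,0,-0.04,0],[50,0.03,-0.015,-0.086,0],[50,0.09,-0.04,-0.086,0],[50,0.14,-0.065,-0.086,0],[50,0.19,-0.09,-0.086,0],[50,0.24,-0.115,-0.086,0],[50,0.29,-0.14,-0.086,0],[50,0.34,-0.16,-0.086,0]]'; python3 - <<'E'
from h import *
p,d=robot.get_image("top");W=world("top",p,d);cv2.imwrite("pics/topF.png",p[:,:,::-1])
p2,_=robot.get_image("side");cv2.imwrite("pics/sideF.png",p2[:,:,::-1])
for c in HUE:
    m=mask(p,c)
    q=(m>0)&(d>0)&(W[...,2]>.07)&(W[...,2]<.1)
    n,l=cv2.connectedComponents(cv2.dilate(q.astype(np.uint8),np.ones((7,7))))
    for k in range(1,n):
        B=W[(l==k)&q]
        if len(B)>40: print(c,np.round(np.percentile(B[:,2],[50,90]),3),rect(B))
E
```

```text
time_s: 29.6
eef_pos: [0.4384, 0.0293, 0.2599]
ee_rot: [3.142, 0.001, 2.886]
contact_force: [0.6, -0.4, 0.8]
opening: 0.0473
grip_force: 0.0
purple [0.085 0.088] (0.5621, 0.3436, 96, 16, 27.2)
green [0.085 0.087] (0.63, -0.1121, 97, 16, 9.6)
yellow [0.085 0.088] (0.6673, 0.1355, 30, 16, -13.4)
red [0.084 0.087] (0.5402, -0.3231, 96, 17, 6.4)
red [0.082 0.084] (0.3774, 0.4059, 96, 17, 58.1)
red [0.082 0.084] (0.2418, 0.3349, 96, 18, -26.4)
```

View pics/topF.png

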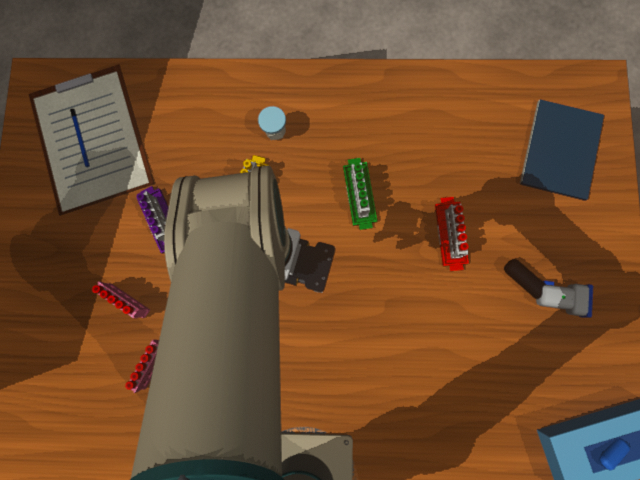

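View pics/sideF.png

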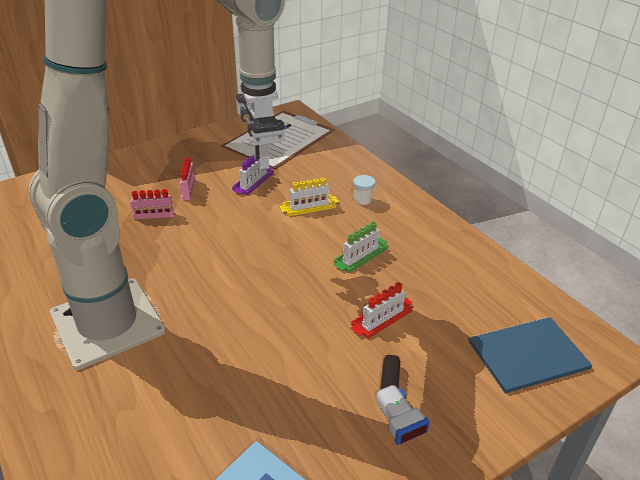

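Both views show every rack in its matching tray: purple (side 253,178), yellow (310,197), green (360,247) and red (383,308). Cap tops are at 85 mm, which is the rack on the 3 mm floor. From the top view, purple, green and red are within about 3 mm and 0.5° of their trays. Yellow is mostly hidden there, but it sits square and flat in the side view. The pot, scanner and pink racks haven't moved.

```bash
python3 -c "
from station import robot
print(robot.hand_in())"
```

```text
the job is handed in; nothing more can be done
None
```

All four racks are standing upright and flat in their matching trays, the scanner, pot and pink racks are where they were, and the job was handed in after about 30 s of robot time.

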